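# Clear the jammed coupling feed tray

## Task

The feed tray of hose couplings is jammed: the oversized steel coupling sits in the mouth of the narrow lane. Nudge it back into the wide part of the tray, well clear of the mouth (its centre at least 70 mm back from the start of the lane), then slide the two brass couplings one after the other down the lane and press the row home against the orange spring stop with a steady push of about 10 N for a second or so, so that the row stays close up to the stop. Slide the couplings along the tray floor without lifting or tipping them, never push on one with more than 20 N, leave the steel one in the wide part, and do not disturb the other things on the bench.

Things in the scene. Friction and masses are not known exactly. Their poses are not given: they have to be found in the camera images.
- feed_tray: Fixed blue tray (mm). Origin: start of the lane, on its centre line, bench level; y = feed direction, z up. Lane y 0..150, 50 wide inside. Mouth: 45 degree walls, inner faces from (x +-25, y 0) to (+-90, -65). Wide part y -65..-200, x +-90, rear wall at -200. Floor 4 thick; walls 5 thick, top 26 above the bench: fingers 4 or more above that pass over them and still meet the couplings (top at 44).
- stop_ref (a point): Reference point of the stop: where the middle of the orange 40 mm wide plunger's free face would be with its screw fully in, 22 mm above the bench, 101 to 115 mm down the lane; axes as the tray's. The screw sets the real face 0 to 12 mm nearer the couplings, not reported: feel for it. The plunger gives from 5 N on, 1 mm more for every 5 N, is rigid after 4 mm and springs back.
- brass_1_center (a point): Brass coupling, upright cylinder 44 mm in diameter, 40 mm high, about 0.15 kg; the point is its centre, half-way up (24 mm above the bench). It stands loose on the tray floor in the wide part, on one side. Sliding it along takes about 0.5 to 2 N.
- brass_2_center (a point): The other brass coupling, the same, standing in the wide part on the other side.
- big_steel_center (a point): Oversized steel coupling: upright cylinder, 60 mm across, 40 mm high, 0.2 to 0.4 kg; point at its centre. It rests in the mouth, about 19 mm before the lane, too wide for it: pushed forward it only wedges. It can slide straight back along the tray's centre line between the brass ones.
- tape_roll: Bystander: roll of masking tape, 98 mm across, 24 mm high; origin under its centre.
- spanner: Bystander: steel spanner lying flat, 170 x 27 x 8 mm; origin under its middle, length along its y.
- sample_cup_0: Bystander: small clear plastic cup, 56 mm across, 51 mm high; origin under its centre.
- dropper_bottle: Bystander: brown dropper bottle, 37 mm across, 117 mm high; origin under its centre.
- scraper: Bystander: scraper with black handle lying flat, 195 x 60 x 18 mm; origin under its middle, length along its y.
- stop: The spring stop across the lane: 46 mm wide aluminium block carrying the orange plunger, black button on top (top 48 mm above the bench). Origin on the tray floor under the stop's reference point.
There are look-alikes about, which are no part of the job. Leave any pink or red look-alike of the stop alone.

How it is judged:
By the outcome, as a careful person would: the job done as asked, in the order asked, and still so for the second after the job is handed in, with the robot touching nothing.
It also fails if it takes over 64 s, if anything falls off the work surface, if the arm or the gripper's body presses on something with over 40 N, if the wrist force passes 120 N, or if a joint passes its speed limit or range.

## Robot

A 6-joint arm with a two-finger parallel gripper is mounted at the origin on a cart in front of the work surface, level with it; the furniture and walls round the work are solid. World frame = base frame: x ahead of the robot, y to its left, z up, the work surface at z = 0. Lengths are in m, angles in rad, forces in N, time in s.
With the tool pointing down it reaches from about 0.3 to 0.875 m from the base axis. Payload 4.2 kg.
Tool frame: the origin (TCP) lies midway between the tips of the shut fingers; the grasp point (between the pads) lies 19 mm behind it; z points along the fingers, y is the line along which they close (so a half turn about z gives the same grasp; the last joint's range is limited). The gripper opens to 85 mm and grips with 20 to 120 N. Pads are 22 mm wide; open, the fingers measure 114 mm over their backs; the gripper's body (76 mm by 85 mm) begins 54 mm behind the grasp point. The pads swing forward as they close: fully open they stand 13 mm farther back than shut.
Start: joints at [1.096, 0.32, 1.565, -0, 1.257, -0.02], TCP at [0.253, 0.517, 0.231] pointing down, gripper open.
Joint ranges: [-3.11, 3.11], [-0.84, 2.01], [0.21, 2.61], [-1.34, 4.49], [0.05, 2.63], [-2.56, 2.56]. Speed limits (rad/s): [2.57, 2.57, 3.14, 3.14, 3.14, 3.14].

## Interface

Orientations are given as a rotation vector (axis times angle).
In Python, from station import observe, read_camera, job_done gives the robot as it stands.
- The arm moves only by the tool apply_moves, never from a script. Its argument "commands" is a list of rows, each a list of 3 entries, a list of its own where there are three numbers: the closure, from 0 (fully open) to 1 (shut), then the shift along the tool's x, y, z in mm, then the turn about the tool's z in degrees. In form: [[hand, [x, y, z], roll], ...]. A call has 1 to 20 rows; each row is the pose to reach, as a shift and turn from the pose commanded when the call began, along the tool's axes at that moment; what a row does not reach only later rows make up. A row lasts 1/12 s, in which the tool goes at most 41.7 mm and 7.16 degrees, less where a joint would pass 70% of its speed; a pose out of reach is approached as far as the arm can. A call with a gripper value outside its range is refused whole. The fingers move at their own pace and stop on an object; "grip_force" is the grip in N (left out, the last holds). Time passes only in rows, so rows that repeat a pose let the fingers close. It gives the time, the measured TCP pose, the force, the opening and the grip force at its end, in the units of the state.
- observe(): the state, without advancing time (a new reading comes with each control period).
- read_camera(name): name is "scene" or "top" or "wrist"; returns a dict with "image" (400x640x3 uint8, red, green, blue), "fx", "fy", "cx", "cy" (pixels), "k1" (the pictures are not rectified: a ray, as slopes to the right and down, at radius r is drawn at 1 + k1 r^2 times it, then the intrinsics apply), "T" (4x4, takes a point from camera to world coordinates). Camera axes: x right, y down, z forward; pixel columns grow to the right and rows downward; lengths in m; the calibration is good to about 2 mm. A picture is of the moment at which its call begins. There is no depth.
- job_done(): hands the job in; it is judged then, once.
The state is a dict: "t": time; "joint_positions": joint angles; "joint_vel": joint speeds; "effort": joint torques, N m; "tcp_pos": TCP position; "eef_rot": TCP orientation; "contact_force": force on the tool from outside, world axes, zero at the start; "torque": the same for the moment, N m; "width": finger opening in m; "gripper_force": force on a finger pad.
Only numpy, scipy, OpenCV 4.12 (cv2) and the standard library are available. Lean on these libraries where they do the work, as an engineer would, in place of code of your own. Each camera call takes 0.05 s, during which the arm holds its last target. There are 200 camera calls.

## Working session

There is one attempt and no reset: what is moved stays moved. The work goes in short steps, Python scripts to look and compute and a tool call to move; the robot and the scene stay as the last step left them, time stands still between calls to the robot, and variables do not carry over. Pictures are saved under pics/ and viewed, at most 12 in all, crops included, and the job is handed in when it is done.

Besides the shell and the picture viewer there is one more tool, called after "Call:" as a command line: name --argument value ..., lists and objects as JSON in quotes. apply_moves: Moves the arm, as the interface text tells. Its arguments: {"type":"object","properties":{"commands":{"type":"array"},"grip_force":{"type":"number"}},"required":["commands"]}

```bash
ls; mkdir -p pics; python3 - <<'E'
from station import *
import cv2,numpy as np
s=observe();print({k:np.round(v,3).tolist() for k,v in s.items()})
for n in("top","scene"):
    c=read_camera(n);cv2.imwrite(f"pics/{n}0.png",c["image"][:,:,::-1]);print(n,c["fx"],c["fy"],c["cx"],c["cy"],c["k1"],np.round(c["T"],3).tolist())
E
```

```text
pics
{'t': 0.0, 'joint_positions': [1.096, 0.32, 1.566, -0.0, 1.257, -0.02], 'joint_vel': [-0.001, 0.0, 0.0, -0.0, 0.0, -0.002], 'effort': [0.001, -41.552, -23.416, 0.0, 0.008, -0.0], 'tcp_pos': [0.252, 0.516, 0.23], 'eef_rot': [-0.708, -3.06, 0.003], 'contact_force': [-0.224, 0.12, 0.083], 'torque': [0.018, 0.011, 0.052], 'gripper_force': 0.0, 'width': 0.085}
top 495.329039886672 495.329039886672 312.3947934350242 189.52011065015105 -0.004452537149675902 [[0.021, -0.994, 0.103, 0.324], [-1.0, -0.021, 0.002, -0.054], [-0.0, -0.103, -0.995, 1.559], [0.0, 0.0, 0.0, 1.0]]
scene 373.2094826502065 373.2094826502065 322.57086209915224 195.63528919328053 0.01863432669835746 [[0.452, -0.372, 0.811, -0.399], [-0.892, -0.183, 0.414, -0.474], [-0.006, -0.91, -0.414, 0.5], [0.0, 0.0, 0.0, 1.0]]
```

View pics/top0.png

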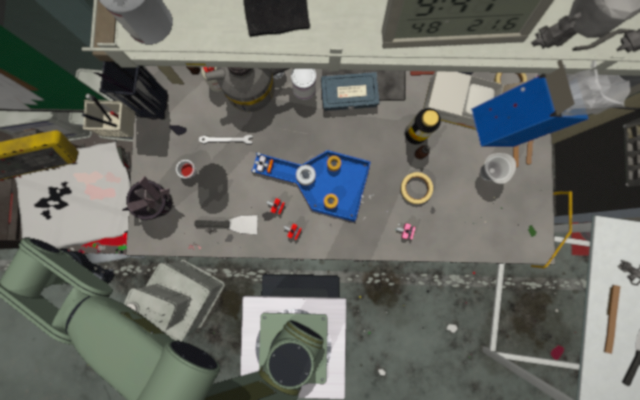

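View pics/scene0.png

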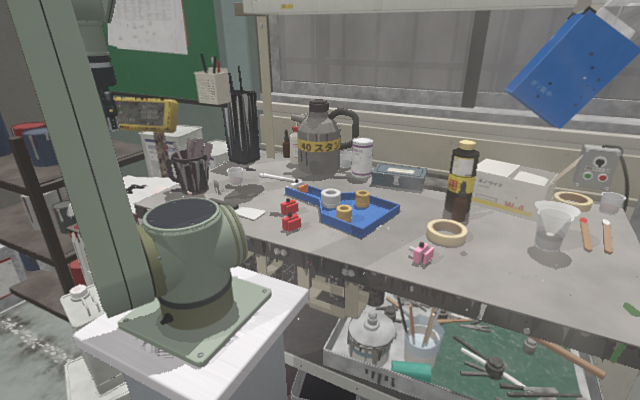

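Top: the blue tray spans about (250–370, 150–222). The steel coupling is at (306,175), the brass at (334,163) and (330,201), and the stop at the lane end at (262,163). Possible look-alikes are the red stops at (276,207) and (293,232) and the pink one at (406,232), plus the tape roll at (417,188).

```bash
cat > h.py <<'E'
import cv2,numpy as np
from station import *
def ray(c,px,z):
    K=np.array([[c["fx"],0,c["cx"]],[0,c["fy"],c["cy"]],[0,0,1]])
    p=cv2.undistortPoints(np.array(px,float).reshape(-1,1,2),K,np.array([c["k1"],0,0,0,0.])).reshape(-1,2)
    T=np.array(c["T"]);d=np.c_[p,np.ones(len(p))]@T[:3,:3].T
    return T[:3,3]+d*((z-T[2,3])/d[:,2])[:,None]
def proj(c,P):
    T=np.array(c["T"]);q=(np.atleast_2d(P)-T[:3,3])@T[:3,:3]
    s=q[:,:2]/q[:,2:];s=s*(1+c["k1"]*(s**2).sum(1))[:,None]
    return s*[c["fx"],c["fy"]]+[c["cx"],c["cy"]]
E
python3 - <<'E'
from h import *
c=read_camera("top");im=c["image"]
cv2.imwrite("pics/crop0.png",cv2.resize(im[140:240,240:380,::-1],None,fx=5.5,fy=5.5,interpolation=cv2.INTER_CUBIC))
hsv=cv2.cvtColor(im,cv2.COLOR_RGB2HSV)
b=cv2.inRange(hsv,(105,120,50),(125,255,255));b[:,:245]=0;b[:,375:]=0;b[:145]=0;b[230:]=0
P=np.argwhere(b)[:,::-1];h=cv2.convexHull(P.astype(np.int32))
a=cv2.approxPolyDP(h,3,True).reshape(-1,2);print(a.tolist());print(np.round(ray(c,a,0.026),3).tolist())
o=cv2.inRange(hsv,(8,120,90),(28,255,255))
n,l,s,ce=cv2.connectedComponentsWithStats(o)
for i in range(1,n):
    if s[i,4]>5 and 245<ce[i][0]<375 and 145<ce[i][1]<230: print(s[i],ce[i],ray(c,[ce[i]],0.044).round(3))
E
```

```text
[[369, 162], [354, 220], [313, 210], [254, 168], [257, 156], [325, 151]]
[[0.573, -0.226, 0.026], [0.391, -0.181, 0.026], [0.419, -0.053, 0.026], [0.547, 0.134, 0.026], [0.585, 0.126, 0.026], [0.605, -0.087, 0.026]]
[328 156  12  14 119] [333.49579832 162.64705882] [[ 0.566 -0.114  0.044]]
[268 160   5  12  35] [269.77142857 165.22857143] [[0.554 0.083 0.044]]
[325 194  12  14 114] [330.4122807  200.97368421] [[ 0.447 -0.106  0.044]]
```

View pics/crop0.png

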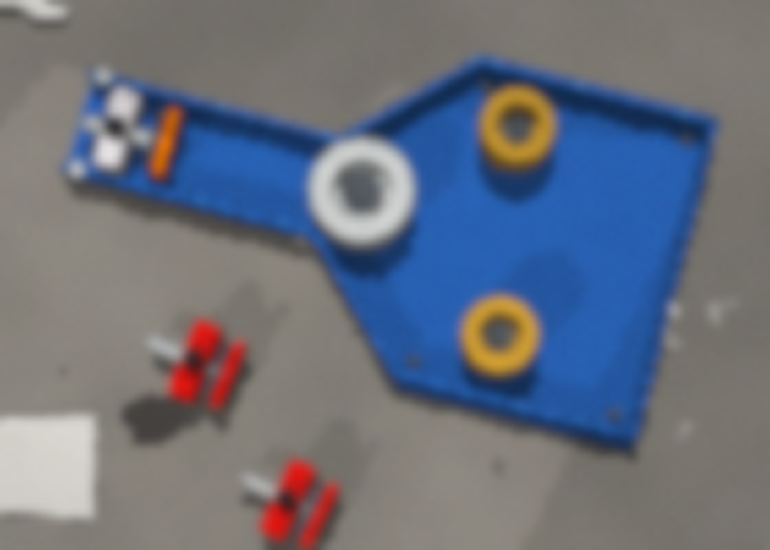

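Chosen: the orange stop at crop (165,142), top (270,165), inside the tray's lane. The red ones at crop (195,360) and (290,500) are outside the tray, as is the pink one. The rings at crop (518,128) and (500,337) are brass, and the big grey-white one at (362,192) is the steel coupling.

```bash
python3 - <<'E'
from h import *
c=read_camera("wrist");s=observe();from scipy.spatial.transform import Rotation as R
Rm=R.from_rotvec(s["eef_rot"]).as_matrix();p=np.array(s["tcp_pos"])
T=np.array(c["T"]);print(c["fx"],c["cx"],c["cy"],"cam in tool",(Rm.T@(T[:3,3]-p)).round(3),(Rm.T@T[:3,:3]).round(2).tolist())
print("tool y ang",np.degrees(np.arctan2(Rm[1,1],Rm[0,1])))
t=np.array([0.53,0.0,0.25]); print("move to",(Rm.T@(t-p)*1000).round(0))
E
```

```text
306.26040127755505 316.8596706303137 194.29309411159926 cam in tool [ 0.069  0.    -0.143] [[0.0, -0.96, -0.27], [1.0, 0.0, -0.0], [0.0, -0.27, 0.96]]
tool y ang 63.94297752165416
move to [-476. -342.  -19.]
```

Call:
apply_moves --commands '[[1,[-476,-342,-19],-12],[1,[-476,-342,-19],-12],[1,[-476,-342,-19],-12],[1,[-476,-342,-19],-12],[1,[-476,-342,-19],-12],[1,[-476,-342,-19],-12],[1,[-476,-342,-19],-12],[1,[-476,-342,-19],-12],[1,[-476,-342,-19],-12],[1,[-476,-342,-19],-12],[1,[-476,-342,-19],-12],[1,[-476,-342,-19],-12],[1,[-476,-342,-19],-12],[1,[-476,-342,-19],-12],[1,[-476,-342,-19],-12],[1,[-476,-342,-19],-12],[1,[-476,-342,-19],-12],[1,[-476,-342,-19],-12],[1,[-476,-342,-19],-12]]' --grip_force 20

```text
t: 1.78
tcp_pos: [0.5293, 0.0016, 0.2503]
eef_rot: [-0.381, -3.118, -0.001]
contact_force: [-0.4, 0.5, 0.3]
width: 0.0001
gripper_force: 0.0
```

```bash
python3 - <<'E'
from h import *
c=read_camera("wrist");cv2.imwrite("pics/w1.png",c["image"][:,:,::-1]);s=observe();print(s["t"],s["tcp_pos"],s["contact_force"],s["width"])
E
```

```text
1.8333 [0.5293975  0.00159036 0.25042432] [0.01824655 0.56537185 0.1108882 ] 4.93159119861023e-05
```

View pics/w1.png

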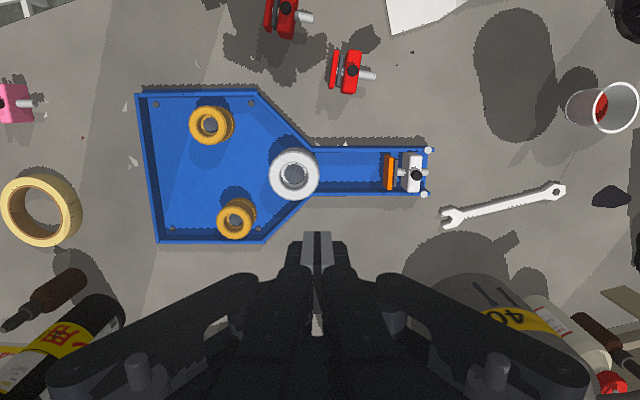

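The wrist view shows the tray with the steel coupling at (294,174), the brass at (211,125) and (236,219), the orange stop face at (389,172), and the rear wall at the left.

```bash
cat >> h.py <<'E'
def tray(c):
    hsv=cv2.cvtColor(c["image"],cv2.COLOR_RGB2HSV)
    b=cv2.inRange(hsv,(103,120,40),(125,255,255))
    n,l,s,_=cv2.connectedComponentsWithStats(cv2.morphologyEx(b,cv2.MORPH_CLOSE,np.ones((5,5))));i=1+s[1:,4].argmax()
    h=cv2.convexHull(np.argwhere(l==i)[:,::-1].astype(np.int32))
    W=ray(c,h.reshape(-1,2),.026)[:,:2]
    return hsv,h,W
def rings(c,hsv,lo,hi,z=.044):
    m=cv2.inRange(hsv,lo,hi);out=[]
    for k in cv2.findContours(m,cv2.RETR_EXTERNAL,cv2.CHAIN_APPROX_NONE)[0]:
        if cv2.contourArea(k)>300: out.append(k)
    return out
E
python3 - <<'E'
from h import *
c=read_camera("wrist");hsv,h,W=tray(c)
a=cv2.approxPolyDP(h,4,True).reshape(-1,2);print(a.tolist());print(ray(c,a,.026)[:,:2].round(4).tolist())
for lo,hi in(((8,110,90),(28,255,255)),((0,0,190),(180,40,255))):
    for k in rings(c,hsv,lo,hi):
        (x,y),r=cv2.minEnclosingCircle(k)
        if 130<x<440 and 80<y<250:
            P=ray(c,k.reshape(-1,2),.044)[:,:2].astype(np.float32);print((x,y),r,cv2.boundingRect(k),[np.round(v,4) for v in cv2.minEnclosingCircle(P)])
E
```

```text
[[429, 194], [263, 243], [156, 242], [134, 93], [256, 88], [427, 145]]
[[0.5962, 0.1303], [0.6101, -0.0903], [0.5753, -0.2277], [0.3934, -0.1826], [0.4238, -0.0432], [0.535, 0.1368]]
(235.5, 217.5) 21.50591278076172 (216, 198, 40, 41) [array([ 0.5629, -0.1081]), np.float64(0.0283)]
(211.3426971435547, 123.17977905273438) 22.73040199279785 (189, 106, 46, 39) [array([ 0.4513, -0.1004]), np.float64(0.0257)]
(293.5, 175.5) 24.50520133972168 (269, 152, 50, 48) [array([ 0.5297, -0.0259]), np.float64(0.0286)]
```

```bash
cat >> h.py <<'E'
TR=None
def cyl(c,k,R):
    P=ray(c,k.reshape(-1,2),.044)[:,:2];n=np.array(c["T"])[:2,3]
    u=P.mean(0)-n;u/=np.linalg.norm(u);v=np.array([-u[1],u[0]]);t=P@v
    return u*((P@u).max()-R)+v*(t.max()+t.min())/2
def fit(W,M):
    mw,mm=W.mean(0),M.mean(0);U,S,V=np.linalg.svd((M-mm).T@(W-mw));R=V.T@np.diag([1,np.linalg.det(V.T@U.T)])@U.T
    return R,mw-R@mm
E
python3 - <<'E'
from h import *
c=read_camera("wrist");hsv,h,W=tray(c)
a=cv2.approxPolyDP(h,4,True).reshape(-1,2);W=ray(c,a,.026)[:,:2]
M=np.array([[30,150],[95,-63],[95,-205],[-95,-205],[-95,-63],[-30,150]])/1e3
for idx in([0,1,2,3,4,5],[1,2,3,4]):
    R,t=fit(W[idx],M[idx]);print(t.round(4),np.degrees(np.arctan2(R[1,1],R[0,1])).round(2),((W-t)@R*1000).round(1).tolist())
R,t=fit(W,M)
for lo,hi,r in(((8,110,90),(28,255,255),.022),((0,0,190),(180,40,255),.030)):
    for k in rings(c,hsv,lo,hi):
        (x,y),_=cv2.minEnclosingCircle(k)
        if 130<x<440 and 80<y<250: w=cyl(c,k,r);print(w.round(4),"tray",((w-t)@R*1000).round(1))
m=cv2.inRange(hsv,(5,150,120),(20,255,255));m[:,:375]=0;m[:,400:]=0;q=np.argwhere(m[140:210])[:,::-1]+[0,140];P=ray(c,q,.044)[:,:2];q=(P-t)@R*1000;print("plunger@44",q.min(0),q.max(0))
E
```

```text
[ 0.5317 -0.008 ] 76.45 [[30.6, 149.5], [95.7, -61.7], [94.0, -203.5], [-93.3, -202.2], [-96.4, -59.6], [-30.5, 141.5]]
[ 0.5327 -0.0059] 76.22 [[29.5, 147.3], [95.4, -63.6], [94.3, -205.4], [-93.0, -204.8], [-96.7, -62.2], [-31.6, 139.1]]
[ 0.5675 -0.1117] tray [ 59.1 -92.5]
[ 0.4503 -0.1038] tray [ -56.7 -112.3]
[ 0.5283 -0.0249] tray [  0.7 -17.2]
plunger@44 [-21.28357728  89.81287871] [19.04739183 97.47395805]
```

```bash
cat >> h.py <<'E'
th=np.radians(76.25);o=np.array([.5327,-.0059]);Rt=np.array([[np.sin(th),np.cos(th)],[-np.cos(th),np.sin(th)]])
def where():
    s=observe();p=s["tcp_pos"];f=s["contact_force"]
    print("t",s["t"],"tray",(Rt.T@(p[:2]-o)*1e3).round(1),"z",(p[2]*1e3).round(1),"F tray",(Rt.T@f[:2]).round(2),f[2].round(2));return s
def go(*tg):
    from scipy.spatial.transform import Rotation as R
    s=where();Rm=R.from_rotvec(s["eef_rot"]).as_matrix();print("ang",np.degrees(np.arctan2(Rm[1,1],Rm[0,1])))
    for g in tg:
        w=np.r_[o+Rt@(np.array(g[:2])/1e3),g[2]/1e3];print(g,(Rm.T@(w-s["tcp_pos"])*1e3).round(1))
E
python3 -c "
from h import *
go((0,33,60),(0,33,12),(0,20,12),(0,-40,12),(0,-115,12))"
```

```text
t 1.9333 tray [-4.8  6.2] z 250.5 F tray [0.29 0.98] 0.08
ang 76.04557558268218
(0, 33, 60) [ -4.6  26.7 190.5]
(0, 33, 12) [ -4.6  26.7 238.5]
(0, 20, 12) [ -4.7  13.7 238.5]
(0, -40, 12) [ -4.9 -46.3 238.5]
(0, -115, 12) [  -5.2 -121.3  238.5]
```

Call:
apply_moves --commands '[[1,[-5,27,40],0],[1,[-5,27,80],0],[1,[-5,27,120],0],[1,[-5,27,160],0],[1,[-5,27,190],0],[1,[-5,27,215],0],[1,[-5,27,230],0],[1,[-5,27,238],0],[1,[-5,27,238],0],[1,[-5,25,238],0],[1,[-5,23,238],0],[1,[-5,21,238],0],[1,[-5,19,238],0],[1,[-5,17,238],0],[1,[-5,14,238],0],[1,[-5,11,238],0],[1,[-5,8,238],0],[1,[-5,4,238],0],[1,[-5,0,238],0]]'

```text
t: 3.52
tcp_pos: [0.5351, -0.0011, 0.0126]
eef_rot: [0.384, 3.117, 0.001]
contact_force: [0.5, 3.9, 3.0]
width: -0.0001
gripper_force: 2.1
```

```bash
python3 - <<'E'
from h import *
c=read_camera("wrist");cv2.imwrite("pics/w2.png",c["image"][:,:,::-1]);go((0,-60,12),(0,-115,12))
E
```

```text
t 3.5667 tray [0.9 4.3] z 12.3 F tray [0.6  1.45] 1.66
ang 75.945292213109
(0, -60, 12) [  0.6 -64.3   0.4]
(0, -115, 12) [   0.3 -119.3    0.4]
```

View pics/w2.png

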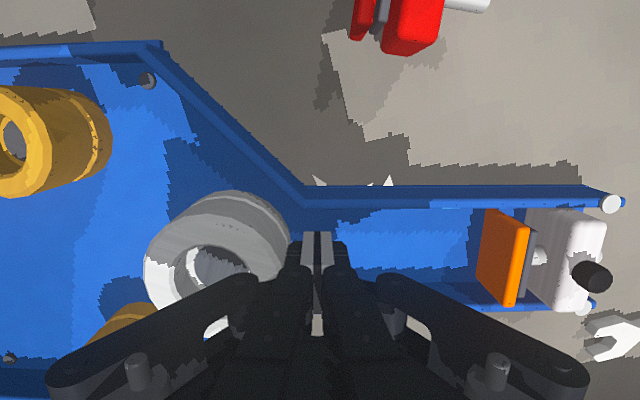

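The steel coupling, at about (225,245), is being pushed back with the finger tip at (318,240) on the lane centre line. I'll carry on pushing.

Call:
apply_moves --commands '[[1,[0,-5,0],0],[1,[0,-10,0],0],[1,[0,-15,0],0],[1,[0,-20,0],0],[1,[0,-25,0],0],[1,[0,-30,0],0],[1,[0,-35,0],0],[1,[0,-40,0],0],[1,[0,-45,0],0],[1,[0,-50,0],0],[1,[0,-54,0],0],[1,[0,-57,0],0],[1,[0,-58,0],0]]'

```text
t: 4.65
tcp_pos: [0.5205, -0.0577, 0.0122]
eef_rot: [-0.385, -3.118, 0.0]
contact_force: [0.7, 2.8, 3.8]
width: 0.0002
gripper_force: 2.0
```

```bash
cat >> h.py <<'E'
def find(name,zs=False):
    c=read_camera(name);hsv=cv2.cvtColor(c["image"],cv2.COLOR_RGB2HSV);a=150 if name=="top" else 400
    if name=="top": a=50
    for nm,lo,hi,r in(("brass",(8,110,70),(28,255,255),.022),("steel",(0,0,170),(180,45,255),.030)):
        m=cv2.inRange(hsv,lo,hi)
        for k in cv2.findContours(m,cv2.RETR_EXTERNAL,cv2.CHAIN_APPROX_NONE)[0]:
            if cv2.contourArea(k)>a:
                w=cyl(c,k,r);q=(w-o)@Rt*1000
                P=(ray(c,k.reshape(-1,2),.044)[:,:2]-o)@Rt*1000
                if abs(q[0])<100 and -210<q[1]<160: print(name,nm,"cyl",q.round(1),"bbox",P.min(0).round(),P.max(0).round())
    return c
E
python3 - <<'E'
from h import *
find("top");c=find("wrist");go((0,-115,12))
cv2.imwrite("pics/w3.png",c["image"][:,:,::-1])
E
```

```text
wrist brass cyl [-9.1 72.5] bbox [-30.  57.] [14. 87.]
wrist brass cyl [ -57.1 -114.6] bbox [ -78. -137.] [-36. -84.]
wrist steel cyl [ -12.8 -106. ] bbox [ -12. -125.] [  14. -110.]
wrist steel cyl [-75.6  38.1] bbox [-105.  -34.] [-47.  72.]
t 4.75 tray [  0.4 -53.2] z 12.1 F tray [0.29 1.39] 1.01
ang 75.94668768476565
(0, -115, 12) [  0.  -61.8   0.1]
```

Call:
apply_moves --commands '[[1,[0,-5,0],0],[1,[0,-10,0],0],[1,[0,-15,0],0],[1,[0,-20,0],0],[1,[0,-25,0],0],[1,[0,-30,0],0],[1,[0,-35,0],0],[1,[0,-40,0],0],[1,[0,-45,0],0],[1,[0,-50,0],0],[1,[0,-55,0],0],[1,[0,-59,0],0],[1,[0,-62,0],0],[1,[0,-63,0],0],[1,[0,-50,0],0],[1,[0,-45,-40],0],[1,[0,-45,-80],0],[1,[0,-45,-120],0],[1,[0,-45,-160],0],[1,[0,-45,-160],0]]'

```text
t: 6.42
tcp_pos: [0.5144, -0.1021, 0.1804]
eef_rot: [0.382, 3.102, -0.003]
contact_force: [1.2, 0.1, -0.5]
width: -0.0003
gripper_force: 0.0
```

```bash
python3 - <<'E'
from h import *
find("top");c=find("wrist");go((58,-140,60))
cv2.imwrite("pics/w4.png",c["image"][:,:,::-1])
E
```

```text
wrist brass cyl [ 38.2 -95.7] bbox [  26. -116.] [ 60. -75.]
wrist brass cyl [-5.7 75.7] bbox [-23.  70.] [18. 92.]
wrist brass cyl [ -57.  -115.7] bbox [ -78. -137.] [-35. -95.]
wrist steel cyl [   0.2 -158.1] bbox [ -29. -188.] [  30. -130.]
t 6.5167 tray [  1.2 -97.9] z 174.1 F tray [-0.45  0.37] -0.38
ang 75.95737417833502
(58, -140, 60) [-56.5 -41.7 114.4]
```

View pics/w4.png

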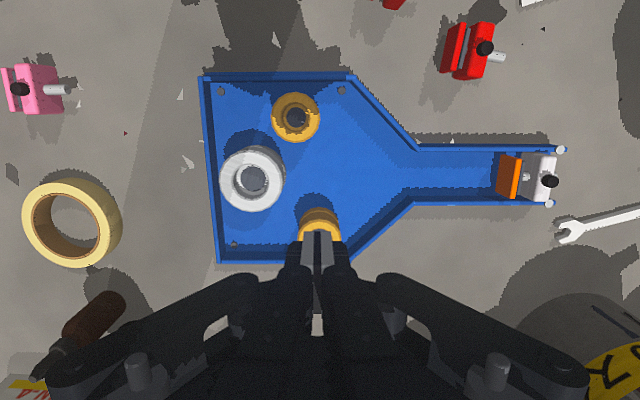

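The steel coupling is now at (252,179), which is tray (0,−158). Brass 2 is at (296,117) and brass 1 is partly hidden at (320,222), neither of them moved. Next I push brass 1 forward a little.

Call:
apply_moves --commands '[[1,[-25,-20,30],0],[1,[-50,-36,60],0],[1,[-57,-40,95],0],[1,[-57,-40,130],0],[1,[-57,-40,152],0],[1,[-57,-40,162],0],[1,[-57,-40,162],0],[1,[-57,-37,162],0],[1,[-57,-34,162],0],[1,[-57,-31,162],0],[1,[-57,-28,162],0],[1,[-57,-24,162],0],[1,[-57,-20,162],0],[1,[-57,-16,162],0],[1,[-57,-12,162],0],[1,[-57,-9,162],0],[1,[-57,-7,162],0],[1,[-57,-6,162],0],[1,[-57,-6,162],0]]'

```text
t: 8.1
tcp_pos: [0.5637, -0.1202, 0.0102]
eef_rot: [0.384, 3.118, 0.001]
contact_force: [0.3, -0.1, 0.5]
width: -0.0001
gripper_force: 0.2
```

```bash
python3 - <<'E'
from h import *
where();find("top")
E
```

```text
t 8.1 tray [  57.3 -103.7] z 10.2 F tray [ 0.31 -0.03] 0.48
```

Call:
apply_moves --commands '[[1,[0,-8,0],0],[1,[0,-8,-30],0],[1,[0,-8,-62],0],[1,[-20,15,-62],0],[1,[-42,36,-62],0],[1,[-42,36,-62],0],[1,[-42,36,-62],0]]'

```text
t: 8.73
tcp_pos: [0.6136, -0.0956, 0.0719]
eef_rot: [-0.382, -3.118, -0.0]
contact_force: [-0.4, 0.6, 0.2]
width: -0.0001
gripper_force: 0.0
```

```bash
python3 - <<'E'
from h import *
c=find("wrist");cv2.imwrite("pics/w5.png",c["image"][:,:,::-1]);go((100,-67,32),(33,-67,32))
E
```

```text
wrist brass cyl [ 58.7 -67.1] bbox [ 37. -89.] [ 81. -46.]
wrist brass cyl [ 5.5 70.5] bbox [-16.  65.] [22. 90.]
wrist steel cyl [   7.8 -159. ] bbox [ -20. -188.] [  31. -135.]
t 8.7833 tray [ 98.8 -68.5] z 71.6 F tray [-0.16 -0.23] -0.59
ang 75.96890911852482
(100, -67, 32) [-1.3  1.6 39.6]
(33, -67, 32) [65.7  1.2 39.7]
```

View pics/w5.png

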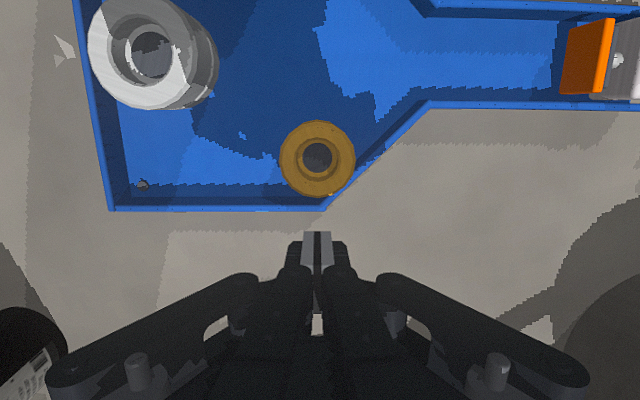

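Brass 1 is at (317,158), which is tray (59,−67), and the finger is outside it over the wall at (318,245). Now I push it in to the centre line.

Call:
apply_moves --commands '[[1,[0,2,25],0],[1,[0,2,40],0],[1,[0,2,40],0],[1,[4,2,40],0],[1,[8,2,40],0],[1,[12,2,40],0],[1,[16,2,40],0],[1,[20,2,40],0],[1,[25,2,40],0],[1,[30,2,40],0],[1,[35,2,40],0],[1,[40,2,40],0],[1,[45,2,40],0],[1,[50,2,40],0],[1,[55,2,40],0],[1,[60,2,40],0],[1,[63,2,40],0],[1,[65,2,40],0],[1,[66,2,40],0],[1,[66,2,40],0]]'

```text
t: 10.45
tcp_pos: [0.5493, -0.0778, 0.0323]
eef_rot: [-0.384, -3.118, -0.0]
contact_force: [-0.0, 0.9, -0.5]
width: 0.0
gripper_force: 0.1
```

```bash
python3 - <<'E'
from h import *
find("wrist");go((45,-67,32))
E
```

```text
wrist brass cyl [-4.5 69.6] bbox [-22.  59.] [17. 87.]
wrist brass cyl [ -1.2 -66.4] bbox [-25. -88.] [ 21. -45.]
wrist brass cyl [ -56.3 -115.3] bbox [ -77. -137.] [-35. -88.]
wrist steel cyl [   0.7 -157.5] bbox [ -27. -187.] [  30. -133.]
wrist steel cyl [-57.1  39.3] bbox [-79. -32.] [-38.  74.]
t 10.5 tray [ 33.2 -65.9] z 32.2 F tray [0.26 0.64] 0.16
ang 75.94270259874435
(45, -67, 32) [-11.8  -1.    0.2]
```

Call:
apply_moves --commands '[[1,[-8,0,0],0],[1,[-8,0,-20],0],[1,[-6,-5,-38],0],[1,[15,-25,-38],0],[1,[34,-41,-38],0],[1,[34,-41,-38],0],[1,[34,-41,-38],0],[1,[34,-41,-15],0],[1,[34,-41,8],0],[1,[34,-41,19],0],[1,[34,-41,20],0],[1,[34,-39,20],0],[1,[34,-37,20],0],[1,[34,-34,20],0],[1,[34,-31,20],0],[1,[34,-27,20],0],[1,[34,-22,20],0],[1,[34,-17,20],0],[1,[34,-12,20],0]]'

```text
t: 12.08
tcp_pos: [0.5139, -0.0807, 0.0125]
eef_rot: [0.384, 3.118, 0.0]
contact_force: [-0.8, -1.5, -0.4]
width: -0.0002
gripper_force: 0.6
```

```bash
python3 - <<'E'
from h import *
find("wrist");go((0,-67,12))
E
```

```text
wrist brass cyl [-16.1  50.2] bbox [-30.  51.] [ 6. 65.]
wrist brass cyl [ -7.2 -41.1] bbox [-34. -66.] [  7. -20.]
wrist brass cyl [ -57.1 -115.3] bbox [ -78. -137.] [-36. -90.]
wrist steel cyl [  -2.8 -160.1] bbox [ -27. -188.] [  27. -129.]
wrist steel cyl [-79.9  11.3] bbox [-104.  -67.] [-47.  48.]
t 12.1333 tray [ -0.5 -76.4] z 12.5 F tray [-0.13  0.94] 0.36
ang 75.96622184745644
(0, -67, 12) [-0.4  9.4  0.5]
```

Call:
apply_moves --commands '[[1,[0,4,0],0],[1,[0,8,0],0],[1,[0,12,0],0],[1,[0,16,0],0],[1,[0,20,0],0],[1,[0,24,0],0],[1,[0,28,0],0],[1,[0,32,0],0],[1,[0,36,0],0],[1,[0,40,0],0]]'

```text
t: 12.97
tcp_pos: [0.5235, -0.042, 0.0123]
eef_rot: [-0.384, -3.118, -0.0]
contact_force: [0.3, -1.6, 1.1]
width: 0.0002
gripper_force: 1.1
```

```bash
python3 - <<'E'
from h import *
c=find("wrist");cv2.imwrite("pics/w6.png",c["image"][:,:,::-1]);where()
E
```

```text
wrist brass cyl [-9.8 74.6] bbox [-30.  61.] [14. 88.]
wrist brass cyl [-7.  -1.3] bbox [-34. -26.] [ 7. 20.]
wrist brass cyl [ -57.  -114.3] bbox [ -78. -136.] [-36. -80.]
wrist steel cyl [28.5 93.7] bbox [12. 83.] [ 56. 117.]
wrist steel cyl [   0.7 -156.5] bbox [ -27. -180.] [  29. -128.]
wrist steel cyl [-78.3  52.8] bbox [-106.  -32.] [-47.  87.]
t 13.0167 tray [ -0.3 -36.6] z 12.3 F tray [-0.1  -0.01] 0.04
```

View pics/w6.png

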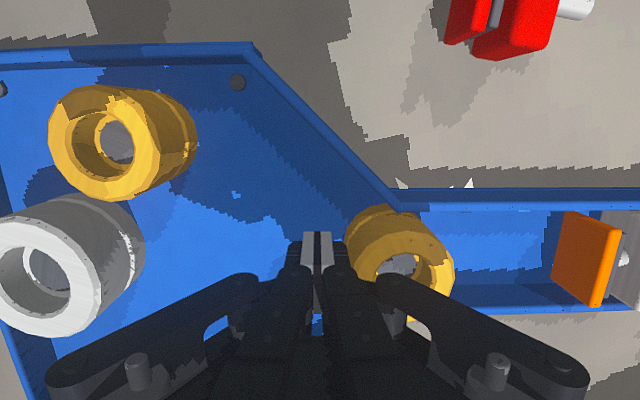

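Brass 1 is at about (398,255), just entering the lane upright, with the finger behind it at (318,240). I'll keep pushing.

Call:
apply_moves --commands '[[1,[0,4,0],0],[1,[0,8,0],0],[1,[0,12,0],0],[1,[0,16,0],0],[1,[0,20,0],0],[1,[0,24,0],0],[1,[0,28,0],0],[1,[0,32,0],0],[1,[0,36,0],0],[1,[0,40,0],0],[1,[0,44,0],0],[1,[0,48,0],0],[1,[0,48,0],0]]'

```text
t: 14.1
tcp_pos: [0.5353, 0.005, 0.0123]
eef_rot: [0.384, 3.118, 0.001]
contact_force: [0.7, -0.6, -0.2]
width: 0.0001
gripper_force: 0.0
```

```bash
python3 - <<'E'
from h import *
go((-57,-158,70),(-57,-158,12))
E
```

```text
t 14.1 tray [-0.1 11.2] z 12.3 F tray [ 0.79 -0.4 ] -0.15
ang 75.96379841209439
(-57, -158, 70) [  56.1 -169.4  -57.8]
(-57, -158, 12) [  56.1 -169.5    0.2]
```

Call:
apply_moves --commands '[[1,[0,-8,0],0],[1,[0,-8,-30],0],[1,[0,-12,-60],0],[1,[12,-50,-60],0],[1,[25,-88,-60],0],[1,[40,-125,-60],0],[1,[56,-160,-60],0],[1,[56,-168,-60],0],[1,[56,-168,-60],0],[1,[56,-168,-30],0],[1,[56,-168,-8],0],[1,[56,-168,0],0],[1,[56,-165,0],0],[1,[56,-162,0],0],[1,[56,-158,0],0],[1,[56,-154,0],0],[1,[56,-150,0],0],[1,[56,-146,0],0],[1,[56,-142,0],0],[1,[56,-138,0],0]]'

```text
t: 15.77
tcp_pos: [0.4475, -0.1157, 0.0126]
eef_rot: [0.384, 3.117, -0.0]
contact_force: [0.0, -1.0, 0.5]
width: 0.0
gripper_force: 0.4
```

Call:
apply_moves --commands '[[1,[0,4,0],0],[1,[0,8,0],0],[1,[0,12,0],0],[1,[0,16,0],0],[1,[0,19,0],0],[1,[0,21,0],0],[1,[0,22,0],0],[1,[0,22,0],0],[1,[0,12,0],0],[1,[0,12,-30],0],[1,[0,12,-60],0],[1,[20,35,-60],0],[1,[40,57,-60],0],[1,[42,58,-60],0],[1,[42,58,-60],0]]'

```text
t: 17.02
tcp_pos: [0.4195, -0.0493, 0.0725]
eef_rot: [-0.382, -3.118, -0.0]
contact_force: [0.3, -0.4, -0.1]
width: 0.0003
gripper_force: 0.0
```

```bash
python3 - <<'E'
from h import *
c=find("top");go((-100,-67,32),(-33,-67,32))
cv2.imwrite("pics/t7.png",cv2.resize(c["image"][140:240,240:380,::-1],None,fx=5.5,fy=5.5,interpolation=cv2.INTER_CUBIC))
c=find("wrist")
E
```

```text
top brass cyl [-1.6 45.3] bbox [-23.  25.] [20. 65.]
top steel cyl [  -1.7 -159.1] bbox [ -25. -187.] [  28. -135.]
t 17.0667 tray [-98.4 -69.5] z 72.5 F tray [ 1.23 -0.53] -0.21
ang 75.98041219023213
(-100, -67, 32) [ 1.6  2.4 40.5]
(-33, -67, 32) [-65.4   2.8  40.6]
wrist brass cyl [-27.3  74.4] bbox [-37.  65.] [-11.  90.]
wrist steel cyl [ 15.5 140.4] bbox [ 16. 133.] [ 40. 174.]
```

View pics/t7.png

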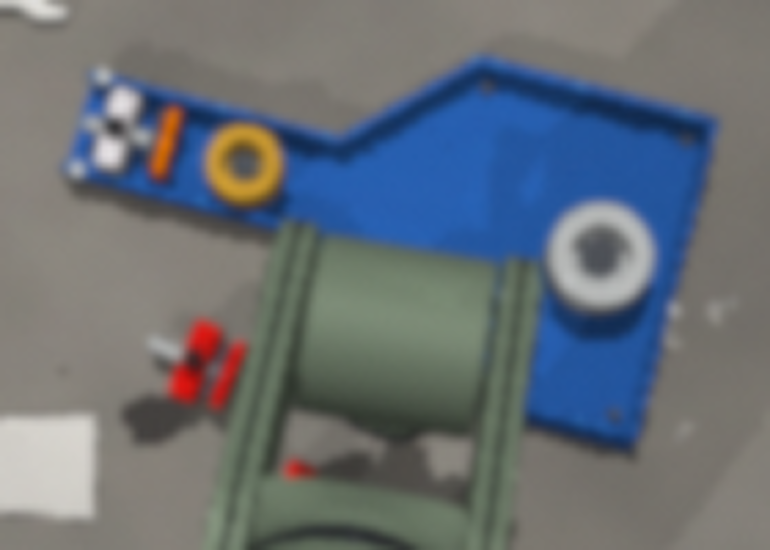

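The top crop shows brass 1 in the lane at (243,163) and the steel coupling at (600,257). Brass 2 is under the wrist, computed at about (−57,−69). I push it inward the same way.

Call:
apply_moves --commands '[[1,[0,1,25],0],[1,[0,1,40],0],[1,[0,1,40],0],[1,[-4,1,40],0],[1,[-8,1,40],0],[1,[-12,1,40],0],[1,[-16,1,40],0],[1,[-20,1,40],0],[1,[-25,1,40],0],[1,[-30,1,40],0],[1,[-35,1,40],0],[1,[-40,1,40],0],[1,[-45,1,40],0],[1,[-50,1,40],0],[1,[-55,1,40],0],[1,[-60,1,40],0],[1,[-63,1,40],0],[1,[-65,1,40],0],[1,[-66,1,40],0],[1,[-66,1,40],0]]'

```text
t: 18.78
tcp_pos: [0.4851, -0.0648, 0.0323]
eef_rot: [0.384, 3.117, 0.0]
contact_force: [-1.0, 0.3, 0.7]
width: -0.0
gripper_force: 0.2
```

Call:
apply_moves --commands '[[1,[8,0,0],0],[1,[8,0,-25],0],[1,[8,-15,-50],0],[1,[-15,-45,-80],0],[1,[-33,-45,-110],0],[1,[-60,-45,-110],0],[1,[-70,-45,-110],0],[1,[-70,-45,-110],0]]'

```text
t: 19.45
tcp_pos: [0.5432, -0.1258, 0.1421]
eef_rot: [0.385, 3.116, -0.0]
contact_force: [-1.2, 0.9, 0.2]
width: -0.0002
gripper_force: 0.0
```

```bash
python3 - <<'E'
from h import *
c=find("wrist");cv2.imwrite("pics/w8.png",c["image"][:,:,::-1]);go((0,-109,70),(0,-109,12))
E
```

```text
wrist brass cyl [ 1.5 70.3] bbox [-22.   7.] [21. 90.]
wrist brass cyl [ -0.3 -70.4] bbox [-22. -94.] [ 22. -48.]
wrist steel cyl [ 52.1 136.6] bbox [ 43. 136.] [ 69. 167.]
wrist steel cyl [   0.9 -157.6] bbox [ -17. -188.] [  30. -131.]
t 19.5 tray [  36.3 -113.8] z 141.2 F tray [-0.68 -0.7 ] -0.12
ang 75.94535644695151
(0, -109, 70) [36.1  4.6 71.3]
(0, -109, 12) [ 36.    4.6 129.3]
```

View pics/w8.png

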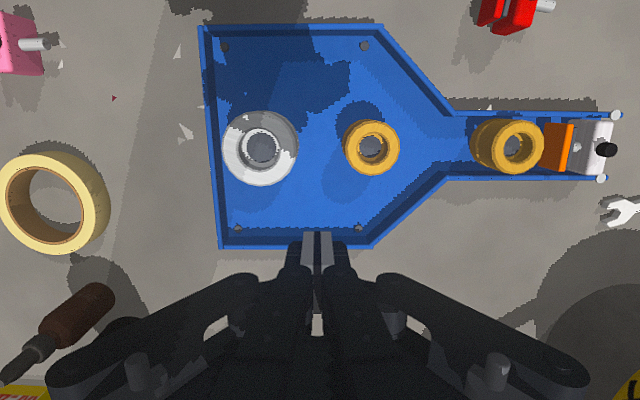

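Brass 2 is on the centre line at (372,147), with the steel coupling at (260,148) and brass 1 in the lane at (508,147). The finger fits between the steel and brass 2.

Call:
apply_moves --commands '[[1,[36,4,0],0],[1,[36,4,40],0],[1,[36,4,70],0],[1,[36,4,71],0],[1,[36,4,90],0],[1,[36,4,110],0],[1,[36,4,125],0],[1,[36,4,129],0],[1,[36,4,129],0],[1,[36,7,129],0],[1,[36,10,129],0],[1,[36,14,129],0],[1,[36,18,129],0],[1,[36,22,129],0],[1,[36,26,129],0],[1,[36,30,129],0],[1,[36,34,129],0],[1,[36,38,129],0],[1,[36,42,129],0],[1,[36,46,129],0]]'

```text
t: 21.17
tcp_pos: [0.5181, -0.0716, 0.0133]
eef_rot: [-0.384, -3.118, -0.0]
contact_force: [0.0, -2.6, 1.3]
width: -0.0
gripper_force: 1.1
```

```bash
python3 - <<'E'
from h import *
c=find("wrist");go((0,-40,12),(0,-35,12))
E
```

```text
wrist brass cyl [-0.8 58.5] bbox [-30.   2.] [20. 77.]
wrist brass cyl [ -5.3 -31.2] bbox [-33. -56.] [  9. -10.]
wrist steel cyl [40.9 67.9] bbox [19. 12.] [72. 92.]
wrist steel cyl [  -1.1 -158.6] bbox [ -27. -188.] [  29. -129.]
wrist steel cyl [-77.2  24.9] bbox [-102.  -60.] [-47.  58.]
t 21.2167 tray [  1.5 -66.7] z 13.3 F tray [0.36 0.59] 0.31
ang 75.95051673625038
(0, -40, 12) [ 1.6 26.7  1.3]
(0, -35, 12) [ 1.7 31.7  1.3]
```

Call:
apply_moves --commands '[[1,[1,4,1],0],[1,[1,8,1],0],[1,[1,12,1],0],[1,[1,16,1],0],[1,[1,20,1],0],[1,[1,24,1],0],[1,[1,28,1],0],[1,[1,31,1],0],[1,[1,34,1],0],[1,[1,37,1],0],[1,[1,40,1],0],[1,[1,43,1],0],[1,[1,43,1],0]]'

```text
t: 22.3
tcp_pos: [0.5276, -0.0295, 0.0122]
eef_rot: [-0.384, -3.118, -0.001]
contact_force: [0.4, -0.8, -1.6]
width: -0.0001
gripper_force: 0.2
```

```bash
python3 - <<'E'
from h import *
where();find("top")
E
```

```text
t 22.3 tray [  0.7 -24.2] z 12.2 F tray [ 0.6 -0.7] -1.56
top steel cyl [  -1.7 -159.1] bbox [ -25. -187.] [  28. -135.]
```

Call:
apply_moves --commands '[[1,[0,1,0],0],[1,[0,2,0],0],[1,[0,3,0],0],[1,[0,4,0],0],[1,[0,5,0],0],[1,[0,6,0],0],[1,[0,7,0],0],[1,[0,7,0],0]]'

```text
t: 23.02
tcp_pos: [0.5293, -0.0231, 0.0123]
eef_rot: [0.384, 3.118, 0.0]
contact_force: [0.0, -0.7, -0.4]
width: 0.0002
gripper_force: 0.7
```

Call:
apply_moves --commands '[[1,[0,1,0],0],[1,[0,2,0],0],[1,[0,3,0],0],[1,[0,3,0],0]]'

```text
t: 23.35
tcp_pos: [0.53, -0.0202, 0.0123]
eef_rot: [0.384, 3.118, 0.0]
contact_force: [-1.8, -1.2, 0.4]
width: -0.0003
gripper_force: 0.7
```

```bash
python3 - <<'E'
from h import *
where();c=find("wrist");hsv=cv2.cvtColor(c["image"],cv2.COLOR_RGB2HSV)
cv2.imwrite("pics/w9.png",c["image"][:,:,::-1])
E
```

```text
t 23.35 tray [  0.8 -14.5] z 12.3 F tray [-1.46 -1.55] 0.45
wrist brass cyl [ 6.8 64.8] bbox [-30.  -3.] [20. 90.]
wrist steel cyl [ 13.2 102.3] bbox [ -8. 103.] [ 42. 130.]
wrist steel cyl [   0.9 -141.6] bbox [ -22. -160.] [  29. -128.]
wrist steel cyl [-23.3  97.4] bbox [-25. 107.] [ -6. 123.]
wrist steel cyl [-70.2  81.1] bbox [-105.   -5.] [-37. 113.]
```

View pics/w9.png

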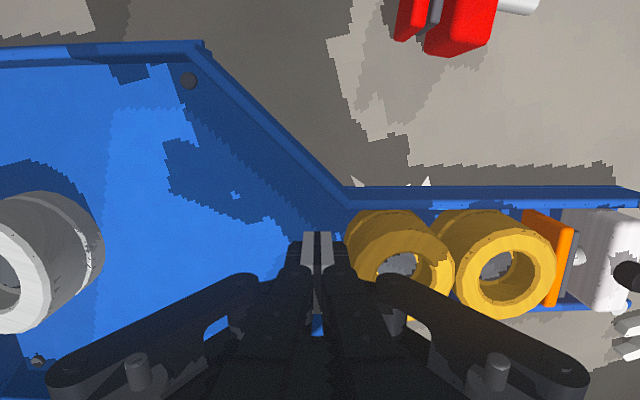

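Both brass couplings are in the lane, at about (398,255) and (505,260), with the row very near the orange plunger at (545,258). I'll feel forward in small steps.

Call:
apply_moves --commands '[[1,[0,0.7,0],0],[1,[0,1.4,0],0],[1,[0,2,0],0],[1,[0,2,0],0],[1,[0,2,0],0]]'

```text
t: 23.82
tcp_pos: [0.5305, -0.0183, 0.0123]
eef_rot: [0.385, 3.118, 0.0]
contact_force: [-0.9, -0.4, -0.1]
width: -0.0002
gripper_force: 0.7
```

Call:
apply_moves --commands '[[1,[0,0.7,0],0],[1,[0,1.4,0],0],[1,[0,2,0],0],[1,[0,2,0],0]]'

```text
t: 24.15
tcp_pos: [0.5309, -0.0166, 0.0123]
eef_rot: [-0.384, -3.118, 0.0]
contact_force: [-0.8, -2.2, 0.4]
width: -0.0001
gripper_force: 1.6
```

Call:
apply_moves --commands '[[1,[0,0.7,0],0],[1,[0,1.4,0],0],[1,[0,1.4,0],0],[1,[0,1.4,0],0]]'

```text
t: 24.48
tcp_pos: [0.5309, -0.0161, 0.0124]
eef_rot: [-0.383, -3.118, 0.002]
contact_force: [-1.7, -7.0, 1.8]
width: 0.0001
gripper_force: 3.8
```

Call:
apply_moves --commands '[[1,[0,0.7,0],0],[1,[0,1.4,0],0],[1,[0,1.4,0],0],[1,[0,1.4,0],0]]'

```text
t: 24.82
tcp_pos: [0.5309, -0.0154, 0.0124]
eef_rot: [-0.382, -3.117, 0.004]
contact_force: [-2.5, -11.1, 2.0]
width: -0.0003
gripper_force: 5.4
```

Call:
apply_moves --commands '[[1,[0,0,0],0],[1,[0,0,0],0],[1,[0,0,0],0],[1,[0,0,0],0]]'

```text
t: 25.15
tcp_pos: [0.5309, -0.0155, 0.0123]
eef_rot: [-0.382, -3.117, 0.004]
contact_force: [-2.4, -10.1, 1.9]
width: -0.0004
gripper_force: 5.3
```

Call:
apply_moves --commands '[[1,[0,0,0],0],[1,[0,0,0],0],[1,[0,0,0],0],[1,[0,0,0],0],[1,[0,0,0],0],[1,[0,0,0],0]]'

```text
t: 25.65
tcp_pos: [0.5309, -0.0155, 0.0124]
eef_rot: [-0.382, -3.117, 0.004]
contact_force: [-1.9, -10.0, 1.7]
width: -0.0001
gripper_force: 5.3
```

Call:
apply_moves --commands '[[1,[0,0,0],0],[1,[0,0,0],0],[1,[0,0,0],0],[1,[0,0,0],0],[1,[0,0,0],0],[1,[0,0,0],0]]'

```text
t: 26.15
tcp_pos: [0.5309, -0.0154, 0.0124]
eef_rot: [-0.382, -3.117, 0.004]
contact_force: [-3.0, -11.3, 2.5]
width: -0.0005
gripper_force: 5.3
```

I held about 10.5 N for over a second. Now a slow straight retreat, then up and away.

Call:
apply_moves --commands '[[1,[0,-0.7,0],0],[1,[0,-1.4,0],0],[1,[0,-2,0],0],[1,[0,-3,0],0],[1,[0,-5,0],0],[1,[0,-9,0],0],[1,[0,-15,0],0],[1,[0,-20,0],0],[1,[0,-20,-30],0],[1,[0,-20,-60],0],[1,[0,-20,-100],0],[1,[-30,-20,-140],0],[1,[-60,-20,-170],0],[1,[-60,-20,-170],0],[1,[-60,-20,-170],0]]'

```text
t: 27.4
tcp_pos: [0.5879, -0.0486, 0.1849]
eef_rot: [0.385, 3.111, 0.001]
contact_force: [0.4, 0.8, -0.1]
width: -0.0
gripper_force: 0.0
```

```bash
python3 - <<'E'
from h import *
c=find("wrist");where();cv2.imwrite("pics/w10.png",c["image"][:,:,::-1])
E
```

```text
wrist brass cyl [ 1.9 72.4] bbox [-21.   1.] [21. 94.]
wrist steel cyl [   1.6 -157.5] bbox [ -27. -187.] [  30. -130.]
t 27.45 tray [ 60.9 -28.5] z 182.4 F tray [-1.21 -0.11] 0.33
```

View pics/w10.png

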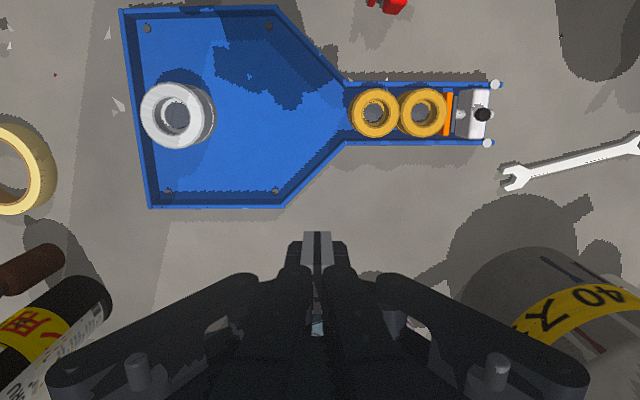

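The row, at (374,112) and (422,112), is close up against the orange plunger at (448,113). The steel coupling is at (175,115), 158 mm back from the lane, and the bystanders are undisturbed.

```bash
python3 -c "
from station import *
print(job_done())"
```

```text
the job is handed in; nothing more can be done
None
```

The job is handed in at about 27 s: the steel coupling sits about 158 mm back from the lane, and both brass couplings stand in the lane, close up to the orange stop after a push of about 10.5 N held for over a second.

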